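Bring the red-lidded spice to the front and hold the carousel

TASK

Take the spice carousel by its white porcelain knob, gently (squeeze it with no more than about 15 N, or it cracks), and turn it until the jar with the red lid stands right at the brass pointer on the base. Finish while still holding the knob in the gripper, so that the carousel keeps still while I take the jar out. Keep off the jars, leave them all standing in their cups, and leave the baking things on the counter where they are.

Things in the scene. Friction and masses are not known exactly. Their poses are not given: they have to be found in the camera images.
- base: carousel base, screwed down: dark wooden disc, radius 100 mm, 10 mm thick, mostly hidden under the turntable. Origin: centre of its underside, on the turning axis. Along its own -x a brass pointer bar, 18 mm wide, sticks out level from under the turntable to a brass disc (radius 18 mm) centred 168 mm from the axis. The pointer aims roughly at the robot, up to 40 degrees either way
- turntable: light wooden disc, radius 122 mm, top 34 mm above the counter, turning either way without stops about the base's vertical axis; light friction (about 0.04 N m), stays where left. Origin: on the axis, at its underside, 22 mm above the counter. Five aluminium cups (59 mm across, 12 mm high), 72 degrees apart, centres 85 mm from the axis, hold the jars
- knob: round white porcelain knob on the axis, fixed to the turntable and turning with it: upright cylinder 42 mm across, 31 mm high, on an 18 mm steel post; its underside is 146 mm and its top 177 mm above the counter. Origin: centre of its underside. It can be gripped from above at any yaw; the jars' lids end 30 mm below its underside
- knob_grip (a point): centre of the porcelain knob, on the axis, at half its height, 162 mm above the counter: where to grip it
- jar_red: the wanted spice jar: glass, 47 mm across, with a red lid (the only red one), 78 mm high in all, standing loose in one of the cups. Origin: centre of its underside, 37 mm above the counter, 85 mm from the axis (within 3 mm)
- bowl: blue ceramic bowl, 150 mm across, 65 mm high, loose on the counter. Origin: centre of its underside
- rolling_pin: green silicone rolling pin with wooden handles, 350 mm long along its x axis, 48 mm thick, loose on the counter. Origin: under its middle, on the counter
- cookie_stamp: tin cookie stamp, plate 64 mm across, with a wooden grip, 62 mm high, loose on the counter. Origin: centre of its underside
- spoons: grey plastic measuring spoon set, fanned out, about 140 mm long along its x axis and 90 mm wide, up to 12 mm high, loose on the counter. Origin: about the middle of the set, on the counter
- jar_1: another spice jar, the same size as the wanted one but with a plain metal lid, standing loose in its cup. Origin: centre of its underside
- jar_2: another spice jar, the same size as the wanted one but with a plain metal lid, standing loose in its cup. Origin: centre of its underside
- jar_3: another spice jar, the same size as the wanted one but with a plain metal lid, standing loose in its cup. Origin: centre of its underside
- jar_4: another spice jar, the same size as the wanted one but with a plain metal lid, standing loose in its cup. Origin: centre of its underside
Things that resemble listed ones, but are neither listed nor needed, are in the scene too. What is shaped like the jar_4 but blue is not meant.

How it is judged (in metres and radians):
On the way:
1. the knob is held in the gripper while the red-lidded jar is still away from the pointer (contact force between the fingers and knob above 1 N and distance between the grasp point and knob_grip below 0.03 m and not (x of jar_red in the frame of base below -0.06 m and y of jar_red in the frame of base between -0.012 and 0.012 m)), for 0.2 s.
At the end, for the whole second after the job is handed in: the red-lidded jar stands on the pointer's side with its centre within 12 mm of the pointer's line (about 8 degrees); the gripper holds the knob (more than 1 N, the grasp point within 30 mm of the knob's centre); the turntable is at rest; all five jars stand upright in their cups (x of jar_red in the frame of base below -0.06 m and y of jar_red in the frame of base between -0.012 and 0.012 m and contact force between the fingers and knob above 1 N and distance between the grasp point and knob_grip below 0.03 m and linear speed of jar_red below 0.01 m/s and angular speed of turntable below 0.08 rad/s and angle between each of jar_red, jar_1, jar_2, jar_3, jar_4's own z axis and vertical below 0.15 rad and height (world z) of jar_red between 0.031 and 0.043 m and horizontal distance between jar_red and knob_grip between 0.078 and 0.092 m and height (world z) of jar_1 between 0.031 and 0.043 m and horizontal distance between jar_1 and knob_grip between 0.078 and 0.092 m and height (world z) of jar_2 between 0.031 and 0.043 m and horizontal distance between jar_2 and knob_grip between 0.078 and 0.092 m and height (world z) of jar_3 between 0.031 and 0.043 m and horizontal distance between jar_3 and knob_grip between 0.078 and 0.092 m and height (world z) of jar_4 between 0.031 and 0.043 m and horizontal distance between jar_4 and knob_grip between 0.078 and 0.092 m); the arm keeps its last pose, push and grip.
It fails at once if the knob is squeezed or pushed with more than 20 N a finger (40 N over both) (contact force between the fingers and knob above 40 N).
It fails at once if a jar is touched by the robot with more than 2 N (contact force between any of the fingers, the arm and jar_red above 2 N or contact force between any of the fingers, the arm and jar_1 above 2 N or contact force between any of the fingers, the arm and jar_2 above 2 N or contact force between any of the fingers, the arm and jar_3 above 2 N or contact force between any of the fingers, the arm and jar_4 above 2 N).
It fails at once if a jar tips over (more than 20 degrees) (angle between any of jar_red, jar_1, jar_2, jar_3, jar_4's own z axis and vertical above 0.35 rad).
It fails at once if a baking thing is moved by more than 20 mm (distance of any of bowl, rolling_pin, cookie_stamp, spoons from where it was at the start of the episode above 0.02 m).
It also fails if it takes over 54 s, if anything falls off the work surface, if the arm or the gripper's body presses on something with over 40 N, if the wrist force passes 120 N, or if a joint passes its speed limit or range.

ROBOT

A 6-joint arm with a two-finger parallel gripper is mounted at the origin on the work surface. World frame = base frame: x ahead of the robot, y to its left, z up, the work surface at z = 0. Lengths are in mm, angles in rad, forces in N, time in s.
With the tool pointing down it reaches from about 200 to 875 mm from the base axis. Payload 3.4 kg.
Tool frame: the origin (TCP) lies at the very end of the fingers, on their centre line; the grasp point (between the pads) lies tcp_to_grasp behind it (tcp_to_grasp is the distance from the TCP to the grasp point, in mm); z points along the fingers, y is the direction in which the jaws open and shut (so a half turn about z gives the same grasp; the last joint's range is limited). The gripper opens to 94 mm and grips with 3 to 60 N. Pads are 16 mm wide; open, the fingers measure 119 mm over their backs; the gripper's body (75 mm by 177 mm) begins 78 mm behind the grasp point.
Start: joints at [1.072, 0.276, 1.505, -0, 1.361, -0.121], TCP at [212.124, 534.48, 205.493] pointing down, gripper open.
Joint ranges: [-2.89, 2.89], [-0.75, 2.08], [0.22, 2.7], [-1.18, 4.32], [0.11, 2.71], [-2.7, 2.7]. Speed limits (rad/s): [2.57, 2.57, 3.14, 3.14, 3.14, 3.14].

INTERFACE

Orientations are given as a rotation vector (axis times angle).
In Python, from bench import * gives the robot as it stands.
- The arm moves only by the tool play_rows, never from a script. Its argument "series" is a list of rows, each a list of 7 numbers: the turn, a rotation vector about the tool's x, y, z in degrees, then the shift along the tool's x, y, z in mm, then the opening, from 0 (shut) to 1 (fully open). In form: [[wx, wy, wz, dx, dy, dz, fingers], ...]. A call has 1 to 10 rows; each row shifts and turns the commanded pose from where the row before left it, along the tool's axes as they then stand; what a row does not reach is not made up. A row lasts 1/12 s, in which the tool goes at most 41.7 mm and 7.16 degrees, less where a joint would pass 70% of its speed; a pose out of reach is approached as far as the arm can. A call with a gripper value outside its range is refused whole. The fingers move at their own pace and stop on an object; "force" is the grip in N (left out, the last holds). Time passes only in rows, so rows that do not move let the fingers close. It gives the time, the measured TCP pose, the force and the opening at its end, in the units of the state.
- read_state(): the state, without advancing time (a new reading comes with each control period).
- snapshot(name): name is "scene" or "side" or "wrist"; returns a dict with "color" (480x640x3 uint8, blue, green, red), "depth" (480x640 float32, mm along the optical axis (not along the pixel's ray), 0 where there is no reading), "mtx" (3x3 intrinsics, pixels), "D" ([k1, k2, p1, p2, k3] as OpenCV has them; the pictures are not rectified), "R" (3x3) and "t" (3): a world point X has camera coordinates R X + t. Camera axes: x right, y down, z forward; pixel columns grow to the right and rows downward; lengths in mm; the calibration is good to about 2 mm. A picture is of the moment at which its call begins.
- hand_in(): hands the job in, once; it reports no verdict.
The state is a dict: "clock": time; "qpos": joint angles; "joint_velocities": joint speeds; "effort": joint torques, N m; "tool_pos": TCP position; "tool_rot": TCP orientation; "ft_force": force on the tool from outside, world axes, zero at the start; "moment": the same for the moment, N m; "width": opening from 0.0 (shut) to 1.0 (fully open).
Only numpy, scipy, OpenCV 4.12 (cv2) and the standard library are available. Lean on these libraries where they do the work, as an engineer would, in place of code of your own. Each camera call takes 0.05 s, during which the arm holds its last target.

## Working session

There is one attempt and no reset: what is moved stays moved. The work goes in short steps, Python scripts to look and compute and a tool call to move; the robot and the scene stay as the last step left them, time stands still between calls to the robot, and variables do not carry over. Pictures are saved under pics/ and viewed, and the job is handed in when it is done.

Besides the shell and the picture viewer there is one more tool, called after "Request:" as a command line: name --pt "numbers of a row" for each row, then --argument value for the rest. play_rows: Moves the arm, as the interface text tells. Its arguments: {"type":"object","properties":{"series":{"type":"array"},"force":{"type":"number"}},"required":["series"]}

```bash
mkdir -p pics; ls; python3 - <<'E'
from bench import *
import cv2,pickle
print(read_state())
for n in("scene","side","wrist"):
    s=snapshot(n); cv2.imwrite(f"pics/{n}0.png",s["color"]); pickle.dump(s,open(f"{n}0.pkl","wb"))
    print(n,s["mtx"],s["D"],s["R"],s["t"])
try: print(tcp_to_grasp)
except Exception as e: print(e)
E
```

```text
pics
{'clock': 0.0, 'qpos': array([ 1.07202943e+00,  2.76580044e-01,  1.50609448e+00, -3.60671516e-05,
        1.36068728e+00, -1.20996998e-01]), 'joint_velocities': array([-0.00061288, -0.00071789, -0.00123025,  0.0002991 ,  0.00020659,
        0.0017527 ]), 'effort': array([ 7.23632129e-04, -4.04600644e+01, -2.37229568e+01,  7.03354552e-02,
        3.44438769e-02, -1.25401552e-04]), 'tool_pos': array([211.83778562, 533.96090201, 204.6286696 ]), 'tool_rot': array([-5.89770494e-01, -3.08522116e+00,  2.66306693e-03]), 'ft_force': array([-1.60885876,  0.43621178, -0.95673272]), 'moment': array([-0.02151128,  0.00874222,  0.02205751]), 'width': 0.9966568688142932}
scene [[600.74119125   0.         310.94327794]
 [  0.         600.74119125 245.63091709]
 [  0.           0.           1.        ]] [0.0691801 0.        0.        0.        0.       ] [[ 0.73871999  0.67399036 -0.00545678]
 [ 0.55152287 -0.60910503 -0.56992419]
 [-0.38744716  0.41800485 -0.82167916]] [-389.17296857 -214.6969649  1568.72832741]
side [[533.27619187   0.         313.79713867]
 [  0.         533.27619187 243.92676871]
 [  0.           0.           1.        ]] [-0.00405974  0.          0.          0.          0.        ] [[-0.99747931 -0.07078184 -0.00499525]
 [-0.03177199  0.50846791 -0.86049458]
 [ 0.06344731 -0.85816683 -0.5094351 ]] [ 537.20651575  128.0465902  1450.20238953]
wrist [[349.41429609   0.         329.72008686]
 [  0.         349.41429609 239.8813791 ]
 [  0.           0.           1.        ]] [0.01803464 0.         0.         0.         0.        ] [[ 0.36916754  0.9293609  -0.0019115 ]
 [ 0.89585741 -0.35531024  0.26682231]
 [ 0.24729504 -0.10021456 -0.96374385]] [-574.21829114  -26.85416248  390.45387551]
18.8
```

View pics/scene0.png

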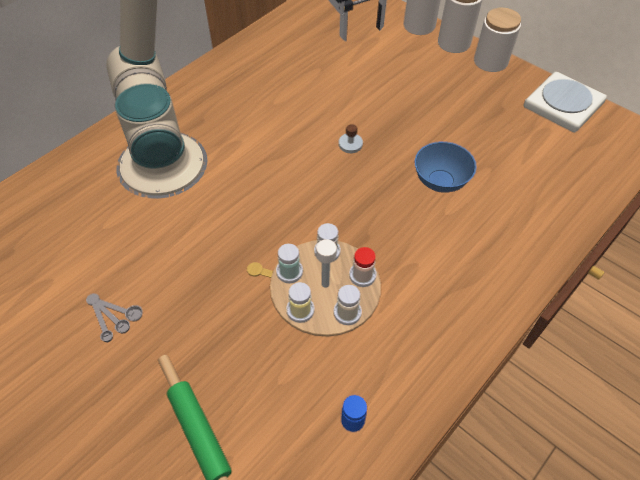

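View pics/side0.png

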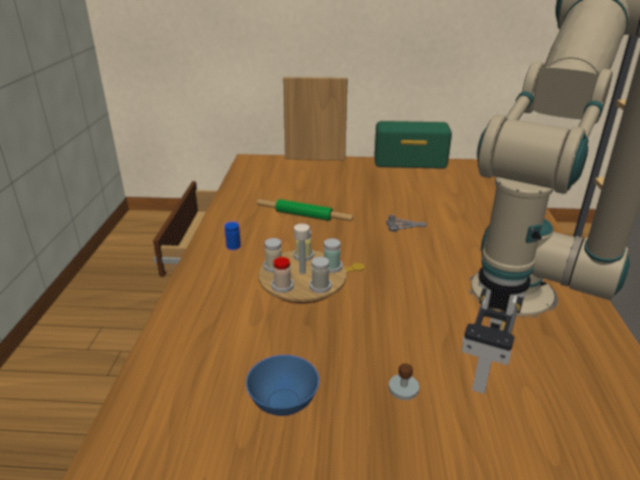

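View pics/wrist0.png

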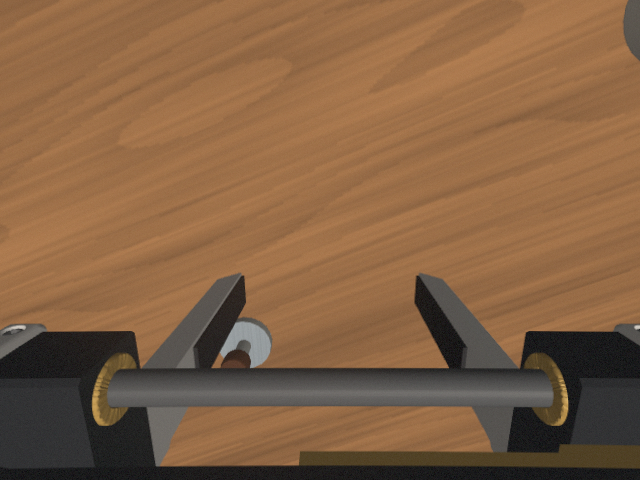

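The scene shows the carousel: knob at (326,250), brass disc at (255,269), and the red lid at (365,257). The blue cylinder at (354,413) is the decoy. In the side view the red lid is at (282,264) and the brass disc at (357,267).

```bash
cat > h.py <<'E'
import numpy as np,cv2
def ray(s,uv):
    p=cv2.undistortPoints(np.array([[uv]],float),s["mtx"],s["D"])[0,0]
    R=s["R"];d=R.T@np.r_[p,1];c=-R.T@s["t"];return c,d
def plane(s,uv,z):
    c,d=ray(s,uv);return c+d*(z-c[2])/d[2]
def pts(s,mask):
    v,u=np.nonzero(mask&(s["depth"]>0))
    p=cv2.undistortPoints(np.stack([u,v],-1)[:,None].astype(float),s["mtx"],s["D"])[:,0]
    z=s["depth"][v,u].astype(float)[:,None]
    return (np.c_[p*z,z]-s["t"])@s["R"]
def circ(P):
    A=np.c_[2*P[:,:2],np.ones(len(P))];x=np.linalg.lstsq(A,(P[:,:2]**2).sum(1),rcond=None)[0]
    return x[:2],np.sqrt(x[2]+x[0]**2+x[1]**2)
E
python3 - <<'E'
from h import *
import pickle
for n in("scene","side"):
    s=pickle.load(open(n+"0.pkl","rb"));hsv=cv2.cvtColor(s["color"],cv2.COLOR_BGR2HSV);H,S,V=[hsv[...,i].astype(int) for i in range(3)]
    full=np.ones(H.shape,bool)
    P=np.full(H.shape+(3,),np.nan);m=s["depth"]>0;P[m]=pts(s,full)
    box=np.zeros_like(full)
    if n=="scene": box[210:340,235:395]=1
    else: box[215:305,250:375]=1
    k=box&(P[...,2]>168)&(P[...,2]<185);Q=P[k];print(n,"knob",len(Q),Q.mean(0), (Q.max(0)+Q.min(0))/2,np.ptp(Q,0))
    def rep(nm,mask,z):
        nn,l,st,c=cv2.connectedComponentsWithStats(mask.astype(np.uint8))
        for i in range(1,nn):
            if st[i,4]>12: 
                q=P[l==i];q=q[~np.isnan(q[:,0])]
                print(nm,c[i].round(1),st[i,4],"plane",plane(s,c[i],z).round(1),"depth",np.median(q,0).round(1))
    rep("red",box&((H<8)|(H>172))&(S>190)&(P[...,2]>111),115.)
    rep("redall",box&((H<8)|(H>172))&(S>190),110.)
    rep("lids",box&(P[...,2]>111)&(P[...,2]<120),115.)
    rep("brass",box&(H>18)&(H<30)&(S>140),15.)
    rep("knobtop",k,177.)
    q=P[box&(P[...,2]>31)&(P[...,2]<37)]
    # disc outline: hull of turntable top points
    h=cv2.convexHull(q[:,:2].astype(np.float32))[:,0]
    print("disc",cv2.minEnclosingCircle(h))
    im=cv2.resize(s["color"][200:350,230:400],None,fx=4,fy=4,interpolation=cv2.INTER_CUBIC);cv2.imwrite(f"pics/{n}_crop.png",im)
E
```

```text
scene knob 308 [573.09479328  -6.51473199 175.45719116] [572.58309128  -4.54388546 174.64321173] [40.42793189 42.79790035 13.24129039]
red [364.4 255.9] 261 plane [619.7  65.7 115. ] depth [619.5  66.  114.5]
redall [364.4 256.5] 294 plane [618.8  67.3 110. ] depth [620.3  65.  114.3]
lids [326.6 231.3] 257 plane [518.6  60.2 115. ] depth [518.3  60.1 114.3]
lids [287.6 251.9] 281 plane [493.2 -35.4 115. ] depth [494.  -35.3 114.2]
lids [364.  255.7] 294 plane [618.7  65.4 115. ] depth [618.4  65.3 114.4]
lids [325.3 265.9] 23 plane [575.4  -8.2 115. ] depth [576.9 -10.3 116. ]
lids [298.8 291.5] 316 plane [576.6 -89.9 115. ] depth [576.3 -89.7 114.5]
lids [348.2 294.1] 326 plane [654.4 -27.7 115. ] depth [654.2 -27.3 114.3]
brass [257.8 269.8] 212 plane [427.2 -69.4  15. ] depth [425.2 -68.1  14.8]
knobtop [325.4 248.3] 308 plane [573.8  -7.4 177. ] depth [573.2  -6.8 175.9]
disc ((572.14599609375, -4.834206581115723), 122.92159271240234)
side knob 137 [571.28750247   1.17504094 176.31636979] [571.58790807  -6.45762389 175.22083032] [37.75808011 51.24846264 14.3462988 ]
red [281.2 261.6] 122 plane [617.   70.5 115. ] depth [616.7  72.7 116.2]
redall [281.3 262.4] 148 plane [617.3  66.9 110. ] depth [616.1  75.6 115.9]
lids [272.2 242.4] 131 plane [653.4 -24.4 115. ] depth [653.4 -21.8 115.9]
lids [331.5 242.6] 125 plane [492.  -33.4 115. ] depth [492.4 -30.  115.9]
lids [301.3 248.2] 16 plane [571.4   0.9 115. ] depth [572.    2.1 115.6]
lids [280.8 261. ] 147 plane [618.2  67.9 115. ] depth [618.1  69.4 116.2]
lids [319.7 261.3] 153 plane [518.3  63.2 115. ] depth [518.4  64.  116.3]
brass [355.  267.2] 118 plane [425.1 -68.9  15. ] depth [424.9 -67.7  16.1]
knobtop [301.  228.2] 137 plane [571.2   2.5 177. ] depth [571.1   3.7 177.3]
disc ((528.8624267578125, -124.34127044677734), 250.43536376953125)
```

View pics/scene_crop.png

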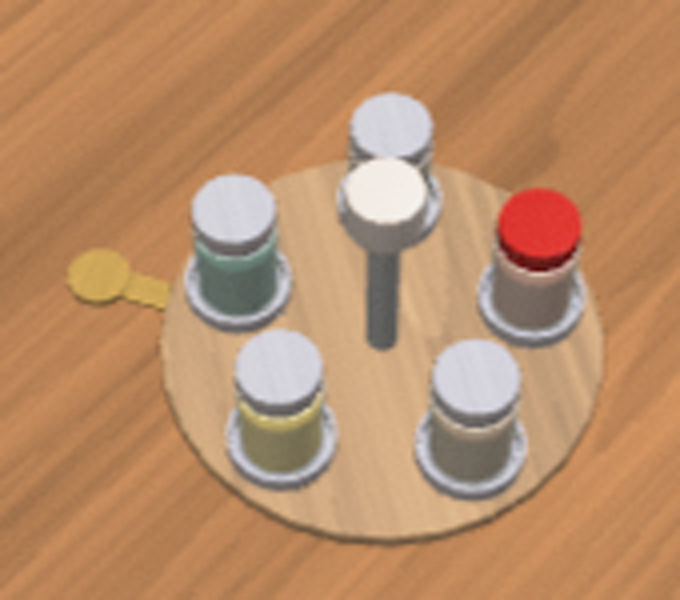

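Only one lid is red: scene (364,256), world about (618,67). That is the jar to turn. Next I fit the axis from the five lids and work out the angles.

```bash
python3 - <<'E'
from h import *
A=np.array([[518.6,60.2],[493.2,-35.4],[618.9,65.5],[576.6,-89.9],[654.4,-27.7]])
c,r=circ(A);print(c,r,A.mean(0))
B=np.array([[653.4,-24.4],[492,-33.4],[618.2,67.9],[518.3,63.2]]);print(circ(B))
for nm,red,br in(("sc",[618.9,65.5],[427.2,-69.4]),("si",[618.2,67.9],[425.1,-68.9])):
  a=np.array([572.2,-4.8]);f=lambda p:np.degrees(np.arctan2(*(np.array(p)-a)[::-1]))
  print(nm,f(red),f(br),np.hypot(*(np.array(br)-a)),(f(br)-f(red))%360)
from scipy.spatial.transform import Rotation as Ro
print(Ro.from_rotvec([-5.89770494e-01, -3.08522116e+00,  2.66306693e-03]).as_matrix().round(3))
E
```

```text
[572.49264818  -5.31638302] 84.7807332316932 [572.34  -5.46]
(array([571.31552828,  -2.98193517]), np.float64(84.8909637378087))
sc 56.4040759639155 -155.9862035737925 158.73928310282875 147.609720462292
si 57.67693768185787 -156.45445074180677 160.4594029653607 145.86861157633535
[[-0.929  0.369 -0.001]
 [ 0.369  0.929 -0.002]
 [ 0.    -0.002 -1.   ]]
```

Request:
play_rows --pt "0 0 0 -26.7 -18.4 -3 1" --pt "0 0 0 -26.7 -18.4 -3 1" --pt "0 0 0 -26.7 -18.4 -3 1" --pt "0 0 0 -26.7 -18.4 -3 1" --pt "0 0 0 -26.7 -18.4 -3 1" --pt "0 0 0 -26.7 -18.4 -3 1" --pt "0 0 0 -26.7 -18.4 -3 1" --pt "0 0 0 -26.7 -18.4 -3 1" --pt "0 0 0 -26.7 -18.4 -3 1" --pt "0 0 0 -26.7 -18.4 -3 1" --force 10

```text
clock: 0.98
tool_pos: [392.8, 263.5, 235.5]
tool_rot: [-0.59, -3.086, -0.0]
ft_force: [-0.3, 0.2, -0.7]
width: 1.002
```

Request:
play_rows --pt "0 0 0 -26.7 -18.4 0 1" --pt "0 0 0 -26.7 -18.4 0 1" --pt "0 0 0 -26.7 -18.4 0 1" --pt "0 0 0 -26.7 -18.4 0 1" --pt "0 0 0 -26.7 -18.4 0 1" --pt "0 0 0 -26.7 -18.4 0 1" --pt "0 0 0 -26.7 -18.4 0 1" --pt "0 0 0 -26.7 -18.4 0 1" --pt "0 0 0 -26.7 -18.4 0 1" --pt "0 0 0 -26.7 -18.4 0 1"

```text
clock: 1.82
tool_pos: [573.2, -6.0, 235.1]
tool_rot: [-0.59, -3.085, -0.0]
ft_force: [-0.0, 0.5, -0.5]
width: 1.003
```

Request:
play_rows --pt "0 0 7 0 0 0 1" --pt "0 0 7 0 0 0 1" --pt "0 0 7 0 0 0 1" --pt "0 0 7 0 0 0 1" --pt "0 0 7 0 0 0 1" --pt "0 0 7 0 0 0 1" --pt "0 0 7 0 0 0 1" --pt "0 0 7 0 0 0 1" --pt "0 0 7 0 0 0 1" --pt "0 0 7 0 0 0 1"

```text
clock: 2.65
tool_pos: [572.5, -4.5, 235.1]
tool_rot: [-2.259, -2.182, 0.001]
ft_force: [0.0, 0.1, 0.2]
width: 1.001
```

Request:
play_rows --pt "0 0 7 0 0 0 1" --pt "0 0 7 0 0 0 1" --pt "0 0 7 0 0 0 1" --pt "0 0 7 0 0 0 1" --pt "0 0 7 0 0 0 1" --pt "0 0 7 0 0 0 1" --pt "0 0 7 0 0 0 1" --pt "0 0 7 0 0 0 1" --pt "0 0 7 0 0 0 1" --pt "0 0 7 0 0 0 1"

```text
clock: 3.48
tool_pos: [572.4, -4.5, 235.1]
tool_rot: [-3.103, -0.492, 0.001]
ft_force: [0.7, 0.9, 1.3]
width: 1.0
```

```bash
python3 - <<'E'
from h import *
from bench import *
from scipy.spatial.transform import Rotation as Ro
st=read_state();R=Ro.from_rotvec(st["tool_rot"]).as_matrix()
print(st["clock"],st["qpos"].round(3),st["tool_pos"].round(1),st["ft_force"].round(1));print(R.round(3))
d=np.array([572.2,-5.,0])-st["tool_pos"];d[2]=142.5-st["tool_pos"][2];print("tool shift",R.T@d)
s=snapshot("wrist");cv2.imwrite("pics/wrist1.png",s["color"])
s2=snapshot("scene");cv2.imwrite("pics/scene1.png",s2["color"])
E
```

```text
3.4833 [-0.129  0.258  1.457  0.     1.427  1.127] [572.4  -4.5 235.1] [0.7 0.9 1.3]
[[ 0.951  0.309 -0.001]
 [ 0.309 -0.951  0.   ]
 [-0.001 -0.    -1.   ]]
tool shift [-0.31799217  0.42238502 92.57278065]
```

View pics/wrist1.png

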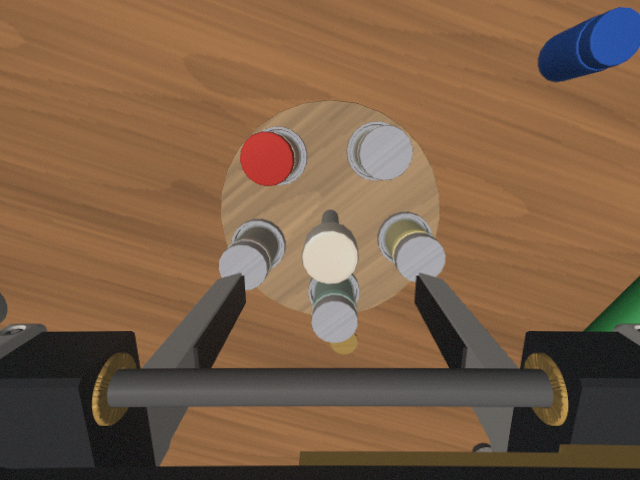

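The wrist view shows the white knob top at (330,256), midway between the fingers, with the red lid at (267,158) and the brass disc at (344,343). I check the knob centre from this view before going down.

```bash
python3 - <<'E'
from h import *
from bench import *
s=snapshot("wrist");c=s["color"].astype(int)
g=cv2.cvtColor(s["color"],cv2.COLOR_BGR2HSV)
m=((g[...,2]>205)&(g[...,1]<60)).astype(np.uint8);m[:220]=0;m[300:]=0;m[:,:290]=0;m[:,370:]=0
cn=max(cv2.findContours(m,0,1)[0],key=cv2.contourArea);e=cv2.fitEllipse(cn);print(e,plane(s,e[0],177))
g2=((g[...,0]<8)|(g[...,0]>172))&(g[...,1]>190);print(np.argwhere(g2).mean(0),)
print("red",plane(s,np.argwhere(g2).mean(0)[::-1],115.))
E
```

```text
((329.5336608886719, 257.0097351074219), (50.060855865478516, 53.027225494384766), 90.68403625488281) [571.83209082  -4.20106052 177.        ]
[167.26724138 267.53017241]
red [610.88477586  63.32120422 115.        ]
```

Request:
play_rows --pt "0 0 0 0 0 10 1" --pt "0 0 0 0 0 10 1" --pt "0 0 0 0 0 10 1" --pt "0 0 0 0 0 10 1" --pt "0 0 0 0 0 10 1" --pt "0 0 0 0 0 10 1" --pt "0 0 0 0 0 10 1" --pt "0 0 0 0 0 10 1" --pt "0 0 0 0 0 8 1" --pt "0 0 0 0 0 4 1" --force 8

```text
clock: 4.47
tool_pos: [572.0, -4.5, 141.9]
tool_rot: [-3.101, -0.501, 0.003]
ft_force: [-0.7, -0.2, -0.3]
width: 0.999
```

Request:
play_rows --pt "0 0 0 0 0 0 0.8" --pt "0 0 0 0 0 0 0.7" --pt "0 0 0 0 0 0 0.6" --pt "0 0 0 0 0 0 0.55" --pt "0 0 0 0 0 0 0.5" --pt "0 0 0 0 0 0 0.47" --pt "0 0 0 0 0 0 0.45" --pt "0 0 0 0 0 0 0.43" --pt "0 0 0 0 0 0 0.41" --pt "0 0 0 0 0 0 0.39" --force 8

```text
clock: 5.3
tool_pos: [572.7, -4.5, 143.6]
tool_rot: [-3.101, -0.501, -0.0]
ft_force: [-0.3, 0.6, 1.4]
width: 0.443
```

Request:
play_rows --pt "0 0 0 0 0 0 0.3" --pt "0 0 0 0 0 0 0.2" --pt "0 0 0 0 0 0 0.1" --pt "0 0 0 0 0 0 0" --pt "0 0 0 0 0 0 0" --pt "0 0 0 0 0 0 0" --force 8

```text
clock: 5.8
tool_pos: [572.8, -4.4, 143.6]
tool_rot: [-3.101, -0.501, -0.0]
ft_force: [1.0, 0.2, 2.5]
width: 0.445
```

```bash
python3 - <<'E'
from h import *
from bench import *
s=snapshot("wrist");cv2.imwrite("pics/wrist2.png",s["color"])
st=read_state();print(st["qpos"].round(3),st["width"],st["ft_force"],st["tool_pos"])
E
```

```text
[-0.129  0.313  1.61   0.     1.219  1.121] 0.443734992053793 [-0.68251278  0.93343042  2.58946458] [572.73579448  -4.4396277  143.58883738]
```

View pics/wrist2.png

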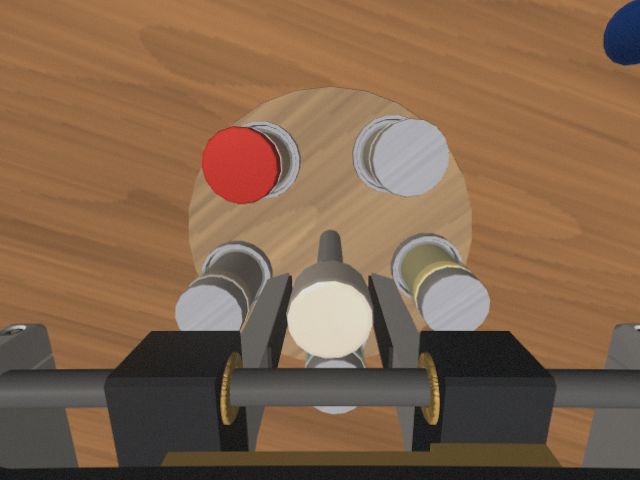

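The pads hold the knob (opening 41.7 mm, close to its 42 mm). I turn it counter-clockwise in stages, with tool wz negative.

Request:
play_rows --pt "0 0 -1 0 0 0 0" --pt "0 0 -2 0 0 0 0" --pt "0 0 -3 0 0 0 0" --pt "0 0 -4 0 0 0 0" --pt "0 0 -4 0 0 0 0" --pt "0 0 -4 0 0 0 0" --pt "0 0 -4 0 0 0 0" --pt "0 0 -4 0 0 0 0" --pt "0 0 -4 0 0 0 0" --pt "0 0 -4 0 0 0 0"

```text
clock: 6.68
tool_pos: [572.1, -3.5, 143.6]
tool_rot: [-2.815, -1.391, 0.0]
ft_force: [-2.1, 3.4, 4.3]
width: 0.446
```

Request:
play_rows --pt "0 0 -4 0 0 0 0" --pt "0 0 -4 0 0 0 0" --pt "0 0 -4 0 0 0 0" --pt "0 0 -4 0 0 0 0" --pt "0 0 -4 0 0 0 0" --pt "0 0 -3 0 0 0 0" --pt "0 0 -3 0 0 0 0" --pt "0 0 -2 0 0 0 0" --pt "0 0 -1 0 0 0 0" --pt "0 0 0 0 0 0 0"

```text
clock: 7.52
tool_pos: [571.2, -3.2, 143.5]
tool_rot: [-2.378, -2.047, 0.001]
ft_force: [-3.3, 3.2, 4.5]
width: 0.449
```

```bash
cat > m.py <<'E'
from h import *
from bench import *
import sys
from scipy.spatial.transform import Rotation as Ro
st=read_state();y=Ro.from_rotvec(st["tool_rot"]).as_matrix()[:,1];print(st["clock"],"yaw",np.degrees(np.arctan2(y[1],y[0])),"q6",st["qpos"][5],st["width"],st["ft_force"].round(1),st["tool_pos"].round(1))
a=np.array([572.1,-4.7]);f=lambda p:np.degrees(np.arctan2(*(p[:2]-a)[::-1]))
for n in("scene","side","wrist"):
    s=snapshot(n);cv2.imwrite(f"pics/{n}_{sys.argv[1]}.png",s["color"])
    hsv=cv2.cvtColor(s["color"],cv2.COLOR_BGR2HSV);H,S,V=[hsv[...,i].astype(int) for i in range(3)]
    m=((H<8)|(H>172))&(S>190)
    if n=="wrist": m&=(V>60)
    else:
        box=np.zeros_like(m)
        if n=="scene": box[190:340,235:395]=1
        else: box[215:305,250:375]=1
        m&=box
    nn,l,t,c=cv2.connectedComponentsWithStats(m.astype(np.uint8))
    for i in range(1,nn):
        if t[i,4]>30:
            p=plane(s,c[i],112.);q=np.median(pts(s,l==i),0)
            print(n,c[i].round(1),t[i,4],p.round(1),"ang %.1f r %.1f"%(f(p),np.hypot(*(p[:2]-a))),"depth",q.round(1),"ang %.1f"%f(q))
E
python3 m.py a
```

```text
7.5167 yaw -8.574862845572968 q6 0.020077137792610472 0.44924748003645854 [-3.3  3.2  4.5] [571.2  -3.2 143.5]
side [315.6 264.2] 148 [528.1  72.5 112. ] ang 119.6 r 88.9 depth [527.9  77.7 115.2] ang 118.2
wrist [232.4 166.8] 2745 [523.9  69.1 112. ] ang 123.1 r 88.2 depth [523.6  68.9 113.3] ang 123.4
wrist [272.9 176.3] 36 [546.3  60.2 112. ] ang 111.7 r 69.9 depth [546.4  60.9 113.5] ang 111.4
```

The turntable follows the tool: 62.6° turned, and the jar went from 57° to about 120°. About 84° remain to reach 203.8°.

Request:
play_rows --pt "0 0 -1 0 0 0 0" --pt "0 0 -2 0 0 0 0" --pt "0 0 -3 0 0 0 0" --pt "0 0 -4 0 0 0 0" --pt "0 0 -4 0 0 0 0" --pt "0 0 -4 0 0 0 0" --pt "0 0 -4 0 0 0 0" --pt "0 0 -4 0 0 0 0" --pt "0 0 -4 0 0 0 0" --pt "0 0 -4 0 0 0 0"

```text
clock: 8.5
tool_pos: [570.1, -3.4, 143.5]
tool_rot: [-1.672, -2.654, 0.001]
ft_force: [-4.8, 3.0, 5.3]
width: 0.445
```

Request:
play_rows --pt "0 0 -4 0 0 0 0" --pt "0 0 -4 0 0 0 0" --pt "0 0 -4 0 0 0 0" --pt "0 0 -4 0 0 0 0" --pt "0 0 -4 0 0 0 0" --pt "0 0 -4 0 0 0 0" --pt "0 0 -3 0 0 0 0" --pt "0 0 -2 0 0 0 0" --pt "0 0 -1 0 0 0 0" --pt "0 0 0 0 0 0 0"

```text
clock: 9.33
tool_pos: [569.5, -4.1, 143.5]
tool_rot: [-0.931, -2.994, 0.002]
ft_force: [-6.7, 1.2, 6.8]
width: 0.445
```

```bash
python3 m.py b
```

```text
9.3333 yaw 55.444535377740856 q6 -1.0969508230687948 0.4445597241293738 [-6.7  1.2  6.8] [569.5  -4.1 143.5]
scene [295.5 247.8] 153 [496.9 -14.9 112. ] ang -172.3 r 75.9 depth [498.5 -15.  114.1] ang -172.0
side [333.1 248.5] 131 [486.7  -7.8 112. ] ang -177.9 r 85.4 depth [486.4  -1.5 115.8] ang 177.8
wrist [233.3 166.4] 2652 [483.9 -13.9 112. ] ang -174.1 r 88.7 depth [483.6 -13.9 113.3] ang -174.1
```

Request:
play_rows --pt "0 0 0 -0.5 0 0 0" --pt "0 0 0 -0.5 0 0 0" --pt "0 0 0 0 0 0 0" --pt "0 0 0 0 0 0 0"

```text
clock: 9.82
tool_pos: [569.7, -4.2, 143.4]
tool_rot: [-0.932, -2.992, 0.001]
ft_force: [-7.3, 3.0, 6.9]
width: 0.446
```

View pics/wrist_b.png

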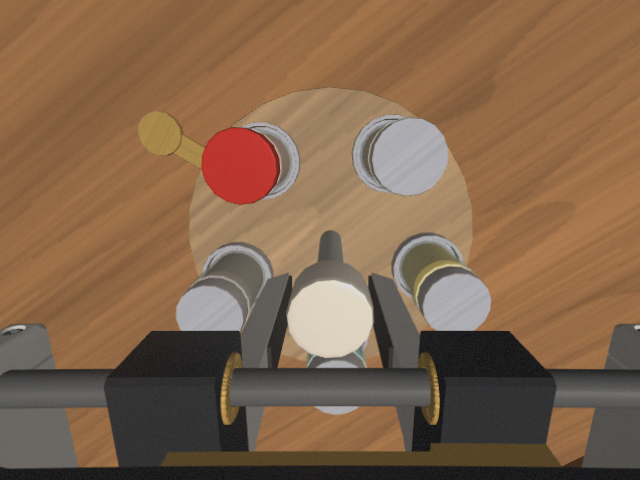

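View pics/scene_b.png

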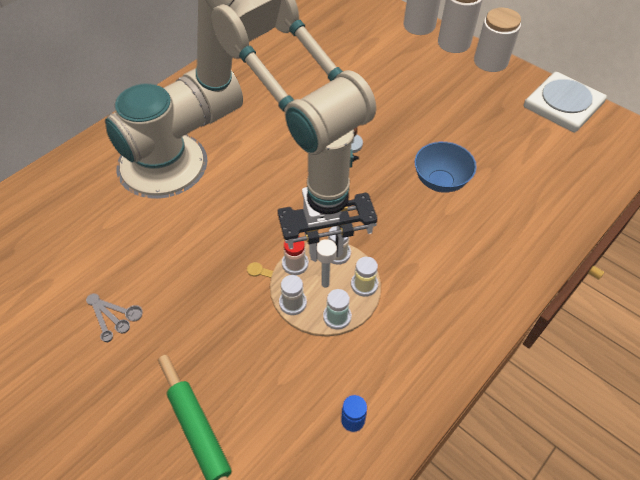

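Request:
play_rows --pt "0 0 -1 0 0 0 0" --pt "0 0 -2 0 0 0 0" --pt "0 0 -3 0 0 0 0" --pt "0 0 -4 0 0 0 0" --pt "0 0 -4 0 0 0 0" --pt "0 0 -3 0 0 0 0" --pt "0 0 -2 0 0 0 0" --pt "0 0 -1 0 0 0 0" --pt "0 0 0 0 0 0 0" --pt "0 0 0 0 0 0 0"

```text
clock: 10.65
tool_pos: [569.8, -4.8, 143.3]
tool_rot: [-0.398, -3.109, 0.001]
ft_force: [-7.2, 1.7, 6.5]
width: 0.444
```

```bash
python3 m.py c; python3 -c "
import cv2
for n,b in(('scene',(200,350,230,400)),('side',(205,315,240,380))):
  i=cv2.imread(f'pics/{n}_c.png')[b[0]:b[1],b[2]:b[3]];cv2.imwrite(f'pics/{n}_cc.png',cv2.resize(i,None,fx=4,fy=4))"
```

```text
10.65 yaw 75.41057762956846 q6 -1.4462279679402705 0.4437555722484369 [-7.2  1.7  6.5] [569.8  -4.8 143.3]
scene [286.5 255.5] 279 [496.3 -42.  112. ] ang -153.8 r 84.5 depth [497.  -42.5 113.7] ang -153.3
side [331.  243.1] 132 [493.4 -36.1 112. ] ang -158.3 r 84.8 depth [493.1 -29.  115.9] ang -162.9
wrist [233.  165.9] 2818 [492.4 -43.1 112. ] ang -154.3 r 88.5 depth [492.6 -43.1 113.3] ang -154.3
```

View pics/wrist_c.png

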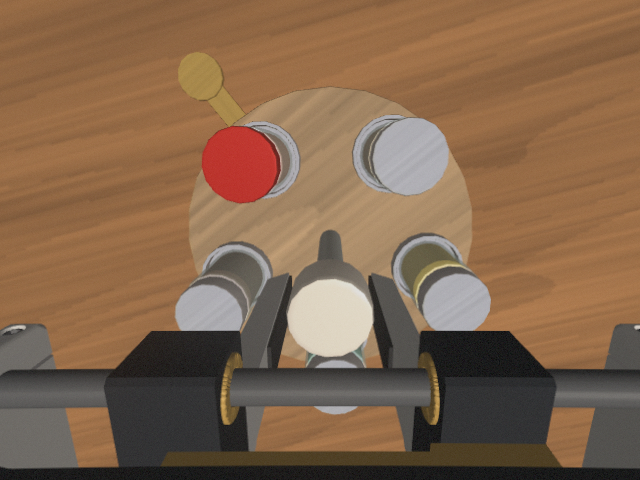

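View pics/scene_cc.png

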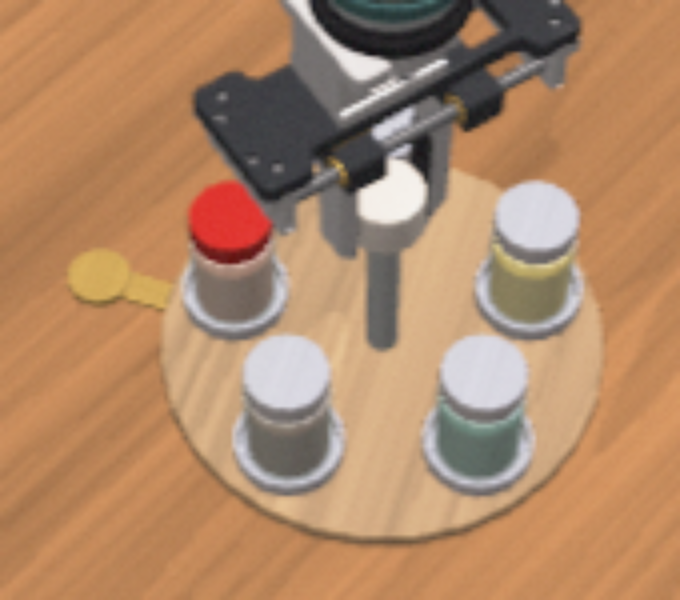

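```bash
python3 - <<'E'
from h import *
from bench import *
for n in("wrist","scene","side"):
    s=snapshot(n);hsv=cv2.cvtColor(s["color"],cv2.COLOR_BGR2HSV);H,S,V=[hsv[...,i].astype(int) for i in range(3)]
    b=((H>18)&(H<30)&(S>140)&(V>100))
    box=np.zeros_like(b)
    if n=="wrist": box[40:140,150:260]=1
    elif n=="scene":box[250:285,240:275]=1
    else: box[255:280,340:375]=1
    b&=box;v,u=np.nonzero(b);P=np.array([plane(s,p,15.) for p in zip(u.astype(float),v.astype(float))])
    if not len(P):continue
    r=((H<8)|(H>172))&(S>190)&(V>60);bb=np.zeros_like(r)
    if n=="wrist":bb[100:220,190:290]=1
    elif n=="scene":bb[230:285,260:310]=1
    else: bb[230:260,310:350]=1
    r=(r&bb).astype(np.uint8);cn=max(cv2.findContours(r,0,1)[0],key=cv2.contourArea)
    c,rad=cv2.minEnclosingCircle(cn)
    R=plane(s,np.argwhere(r).mean(0)[::-1],114.)
    for a in(np.array([572.1,-4.7]),np.array([571,-5.5])):
        f=lambda p:np.degrees(np.arctan2(*(p[:2]-a)[::-1]))
        # disc centre: far 2*18mm part
        d=np.hypot(*(P[:,:2]-a).T);far=P[d>d.max()-34];B=far.mean(0)
        # pointer line through axis: signed lateral offset of jar
        e=(B[:2]-a)/np.hypot(*(B[:2]-a));q=R[:2]-a
        print(n,"B",B.round(1),f(B).round(1),"r",np.hypot(*(B[:2]-a)).round(1),"red",R.round(1),f(R).round(1),"lat",(e[0]*q[1]-e[1]*q[0]).round(1))
E
```

```text
wrist B [417.2 -72.7  15. ] -156.3 r 169.2 red [492.3 -41.8 114. ] -155.1 lat 1.9
wrist B [417.2 -72.7  15. ] -156.4 r 167.9 red [492.3 -41.8 114. ] -155.2 lat 1.7
scene B [419.5 -72.9  15. ] -155.9 r 167.1 red [497.  -42.6 114. ] -153.2 lat 4.0
scene B [419.5 -72.9  15. ] -156.0 r 165.8 red [497.  -42.6 114. ] -153.4 lat 3.8
side B [417.3 -73.4  15. ] -156.1 r 169.3 red [493.3 -32.8 114. ] -160.4 lat -6.3
side B [417.3 -73.4  15. ] -156.2 r 168.0 red [493.3 -32.8 114. ] -160.7 lat -6.5
```

View pics/side_cc.png

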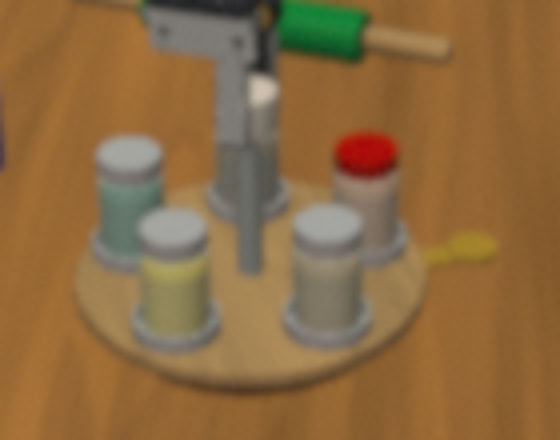

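```bash
python3 - <<'E'
from bench import *
import numpy as np
s=read_state();print(s["clock"],abs(s["joint_velocities"]).max(),s["width"],s["ft_force"].round(1))
hand_in()
E
```

```text
10.95 0.0015674675838667394 0.4456940487852033 [-7.2  0.6  6.6]
the job is handed in; nothing more can be done
```

I gripped the white knob from above at 8 N and turned the carousel about 147° counter-clockwise. The red-lidded jar now stands at the brass pointer. I handed the job in at about 11 s with the gripper still holding the knob.

**Alignment:** The cameras disagree slightly on how far the jar sits from the pointer's line.

| Camera | Jar's offset from the pointer line | Note |
|---|---|---|
| Wrist | about +2 mm | clearest view |
| Scene | about +4 mm | gripper partly covers the lid |
| Side | about −6 mm | blurred, and its mask takes in the lid's side, which pulls the reading that way |

All three are within the 12 mm limit, and I trust the wrist reading most.

**Final state:**
- **Grip:** the opening was 41.9 mm on the 42 mm knob.
- **Motion:** the arm was at rest.
- **Jars:** the four I could see clearly stood upright in their cups; the fifth was mostly hidden behind the gripper. I saw no contact with any jar.
- **Baking things:** they looked unmoved in the pictures, but I did not measure them again.

**Sideways load:** while turning, the tool drifted about 3 mm, most likely because the grip was a millimetre or two off the axis. That left about 10 N of force on the wrist, which my 1 mm correction did not reduce. Even added to the grip it should be well below the knob's limit.

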